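# Fold the cover of a dispatch-note case and tuck it under its lip

## Robot

A 6-joint arm with a two-finger parallel gripper is mounted at the origin on the work surface. World frame = base frame: x ahead of the robot, y to its left, z up, the work surface at z = 0. Lengths are in m, angles in rad, forces in N, time in s.
With the tool pointing down it reaches from about 0.35 to 0.725 m from the base axis. Payload 4.3 kg.
Tool frame: the origin (TCP) lies midway between the tips of the shut fingers; the grasp point (between the pads) lies 19 mm behind it; z points along the fingers, y is the line along which they close (so a half turn about z gives the same grasp; the last joint's range is limited). The gripper opens to 85 mm and grips with 20 to 120 N. Pads are 22 mm wide; open, the fingers measure 114 mm over their backs; the gripper's body (76 mm by 85 mm) begins 54 mm behind the grasp point. The pads swing forward as they close: fully open they stand 13 mm farther back than shut.
Start: joints at [-1.291, 0.377, 0.081, 1.274, 0, 1.46], TCP at [0.219, -0.532, 0.231] pointing down, gripper open.
Joint ranges: [-2.72, 2.72], [-0.84, 1.66], [-1.02, 1.22], [-1.77, 2.12], [-1.37, 1.28], [-3.14, 3.14]. Speed limits (rad/s): [2.57, 2.57, 3.14, 3.14, 3.14, 3.14].

## Interface

Orientations are given as a 3x3 rotation matrix whose columns are the frame's x, y, z axes.
In Python, from bench import r gives the robot as it stands.
- The arm moves only by the tool move_arm, never from a script. Its argument "deltas" is a list of rows, each a list of 3 entries, a list of its own where there are three numbers: the shift along the world's x, y, z as a fraction of full scale, then the turn, a rotation vector about the world's x, y, z as a fraction of full scale, then the finger opening in mm, from 0 to 85.4. In form: [[[x, y, z], [ax, ay, az], hand], ...]. A call has 1 to 12 rows; each row is the pose to reach, as a shift and turn from the pose commanded when the call began; what a row does not reach only later rows make up. Full scale, the value 1, is 0.1 m for a shift and 90 degrees for a turn. A row lasts 1/8 s, in which the tool goes at most 62.5 mm and 10.7 degrees, less where a joint would pass 70% of its speed; a pose out of reach is approached as far as the arm can. A call with a number of a shift or a turn outside -1 to 1 is refused whole. A call with a gripper value outside its range is refused whole. The fingers move at their own pace and stop on an object; "newtons" is the grip in N (left out, the last holds). Time passes only in rows, so rows that repeat a pose let the fingers close. It gives the time, the measured TCP pose, the force, the opening and the grip force at its end, in the units of the state.
- r.observe(): the state, without advancing time (a new reading comes with each control period).
- r.snapshot(name): name is "scene" or "top" or "wrist"; returns the picture (480x640x3 uint8, red, green, blue); there is no depth.
- r.camera_info(name): a dict with "mtx" (3x3 intrinsics, pixels), "k1" (the pictures are not rectified: a ray, as slopes to the right and down, at radius r is drawn at 1 + k1 r^2 times it, then the intrinsics apply), "world_from_camera" (4x4, takes a point from camera to world coordinates); the wrist camera has in their place "mount" (4x4, takes a point from camera to tool coordinates, whose origin is the TCP and whose axes are the flange's). Camera axes: x right, y up, looking along -z (the intrinsics and any distortion apply to the point x, -y, -z); pixel columns grow to the right and rows downward; lengths in m; the calibration is good to about 2 mm. A picture is of the moment at which its call begins: read the wrist's pose just before it. camera_info takes no time and is no camera call.
- r.finish_job(): hands the job in; it is judged then, once.
Trained networks look in the newest picture that a camera, given by its name, has taken for a name from the list of things; names that differ only in an ending like _2 or _b are one class to them, and where a whole thing is asked for, a point or a joint stands for the part that bears it (a point fixed in the world has none). Each returns a list of dicts, best first, with "p" (0 to 1); they miss things now and then, are a little off and sometimes report something else, mostly with a low value. They report only what shows in the picture. A call takes as long as a camera call.
- r.trace(camera, query): "mask" (480x640 bool, what is visible of it).
- r.mark_of(camera, query): "position" ([x, y, z] in m, in world coordinates, good to about 4 mm: a listed point, or the origin of a listed thing).
The state is a dict: "t": time; "joint_pos": joint angles; "joint_velocities": joint speeds; "joint_efforts": joint torques, N m; "ee_pos": TCP position; "orientation": TCP orientation; "contact_force": force on the tool from outside, world axes, zero at the start; "ft_torque": the same for the moment, N m; "finger_gap": opening from 0.0 (shut) to 1.0 (fully open); "finger_force": force on a finger pad.
Only numpy, scipy, OpenCV 4.12 (cv2) and the standard library are available. Lean on these libraries where they do the work, as an engineer would, in place of code of your own. Each camera call takes 0.05 s, during which the arm holds its last target. There are 200 camera calls.

## Task

Close the steel dispatch-note case: with your fingertips push the standing cover over from its outer side until it lies flat, then, keeping it pressed down, push it (its ridge gives a hold) towards the lip until its tab is tucked well beneath the lip, and let go; it must stay shut by itself. Touch the cover only on the outside, never on its inner lining, so nothing is pinched. Do not lift or tip the case or shove it more than a few centimetres, and leave the parcel and the cactus alone.

Things in the scene. Friction and masses are not known exactly. Their poses are not given: they have to be found in the camera images.
- case: shallow dark steel tray, 205 x 180 mm (x, y), side walls 20 mm high, 1.5 kg, loose on the desk. Origin: at desk level midway between the side walls, 100 mm from its hinge end and 105 mm from its lip end; z up; x points from the hinge to the lip (away from the robot, turned up to 0.75 rad). The cover's hinge axis lies along y at x = -85 mm plus the value of cover_pin, z = 24 mm
- cover (a joint): angle in rad of the aluminium cover: 0 flat over the tray, pi/2 upright, 1.45 to 1.85 at the start, 2.2 at most (leaning away from the lip). Plate 150 mm wide, 4 mm thick; flat, its outer face is its top, 28 mm above the desk. A spring raises it to about upright unless held: 3 N down at 85 mm from the hinge keeps it flat. Tucked and let go, it rests against the lip at 0.02 rad
- cover_pin (a joint): the cover's hinge pin rides in slots: how far (m) it has slid towards the lip, along the case's x, 0 to 0.022 (0 to 0.003 at the start); friction 2.5 N. At 0 the flat cover's tab edge is 6 mm short of the lip, so it folds down freely past it; at 0.022 the tab is 16 mm beneath the lip. Slid forward first, the cover lands on top of the lip
- ridge (a point): foot of the pushing ridge on the cover's outer face, middle of its width, 95 mm from the hinge axis: a step 6 mm high and 80 mm wide along y, its upright face towards the hinge, sloping down towards the tab. A fingertip set on the cover between hinge and ridge pushes against this face
- tab_edge (a point): middle of the cover's free edge, 145 mm from the hinge axis, half way through the plate: the end of a tab 90 mm wide and 30 mm long
- lip_edge (a point): middle of the lip's lower edge on the side towards the hinge, at x = 66, z = 31.5 mm in the case's frame. The lip is a flange 5 mm thick, 110 mm wide along y, reaching from here to the end wall of the case; axes as the case's
- cover_lining: grey plastic lining, 90 x 140 mm, 2 mm thick, on the cover's inner face (towards the lip when upright, underneath when flat), from 15 to 105 mm from the hinge axis; not to be touched by the robot. Its origin is on the hinge axis
- parcel: bystander: small taped cardboard box, 110 x 85 x 70 mm high, loose, beside the case; origin at the centre of its underside
- cactus: bystander: cactus in a white pot 76 mm across, 124 mm high in all, loose, beside the case; origin at the centre of its underside

How it is judged:
At the end, for the whole second after the job is handed in: the cover lies flat (hinge below 0.04 rad) with its tab at least 7 mm beneath the lip (pin slid more than 14 mm), held there by the lip alone; the case rests on the desk within 60 mm of where it started (value of joint cover below 0.04 rad and value of joint cover_pin above 0.014 m and x of tab_edge in the frame of lip_edge above 0.007 m and z of tab_edge in the frame of lip_edge below 0 m and linear speed of case below 0.01 m/s and angle between case's own z axis and vertical below 0.05 rad and distance of case from where it was at the start of the episode below 0.06 m); the robot touches nothing.
It fails at once if the case is lifted (10 mm) or tipped (0.12 rad) (height (world z) of case above 0.01 m or angle between case's own z axis and vertical above 0.12 rad).
It fails at once if the case is shoved more than 60 mm (distance of case from where it was at the start of the episode above 0.06 m).
It fails at once if the robot presses on the cover's inner lining (more than 1 N) (contact force between any of the fingers, the arm and cover_lining above 1 N).
It fails at once if a bystander is moved more than 20 mm (distance of any of parcel, cactus from where it was at the start of the episode above 0.02 m).
It also fails if it takes over 38 s, if anything falls off the work surface, if the arm or the gripper's body presses on something with over 40 N, if the wrist force passes 120 N, or if a joint passes its speed limit or range.

## Working session

There is one attempt and no reset: what is moved stays moved. The work goes in short steps, Python scripts to look and compute and a tool call to move; the robot and the scene stay as the last step left them, time stands still between calls to the robot, and variables do not carry over. Pictures are saved under pics/ and viewed, at most 10 in all, crops included, and the job is handed in when it is done.

Besides the shell and the picture viewer there is one more tool, called after ">>>" by a JSON object that holds its "fn" and its "kwargs". move_arm: Moves the arm, as the interface text tells. Its arguments: {"type":"object","properties":{"deltas":{"type":"array","items":{"type":"array"}},"newtons":{"type":"number"}},"required":["deltas"]}

```bash
mkdir -p pics; python3 - <<'E'
from bench import r
import cv2,numpy as np
for c in("scene","top"):
    im=r.snapshot(c); cv2.imwrite(f"pics/{c}0.png",im[:,:,::-1])
    for q in("case","ridge","tab_edge","lip_edge","cover_lining","parcel","cactus"):
        print(c,q,[(np.round(d["position"],3).tolist(),round(d["p"],2)) for d in r.mark_of(c,q)[:2]])
o=r.observe();print(o["t"],o["ee_pos"],o["orientation"],o["contact_force"])
E
```

```text
scene case [([0.624, -0.078, 0.003], 0.9)]
scene ridge [([0.552, -0.116, 0.119], 0.68)]
scene tab_edge [([0.554, -0.116, 0.17], 0.85)]
scene lip_edge [([0.682, -0.042, 0.032], 0.69)]
scene cover_lining [([0.552, -0.119, 0.025], 0.74)]
scene parcel [([0.532, 0.075, 0.004], 0.96)]
scene cactus [([0.701, -0.25, 0.0], 0.65)]
top case [([0.624, -0.074, -0.005], 0.88), ([0.701, -0.25, 0.002], 0.66)]
top ridge []
top tab_edge [([0.555, -0.12, 0.17], 0.6), ([0.534, 0.07, 0.001], 0.24)]
top lip_edge [([0.683, -0.044, 0.032], 0.68)]
top cover_lining []
top parcel [([0.534, 0.073, -0.001], 0.68)]
top cactus [([0.699, -0.249, 0.003], 0.77)]
0.8 [ 0.2185407  -0.53192744  0.23136177] [[ 9.24982278e-01  3.80010234e-01  8.64541781e-05]
 [ 3.80010243e-01 -9.24982261e-01 -1.79917072e-04]
 [ 1.15982524e-05  1.99273577e-04 -9.99999980e-01]] [-0.74712863  0.47366224 -0.50737226]
```

View pics/scene0.png

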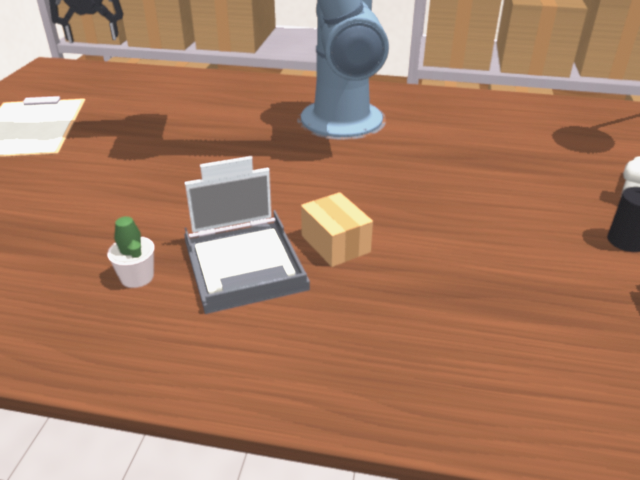

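View pics/top0.png

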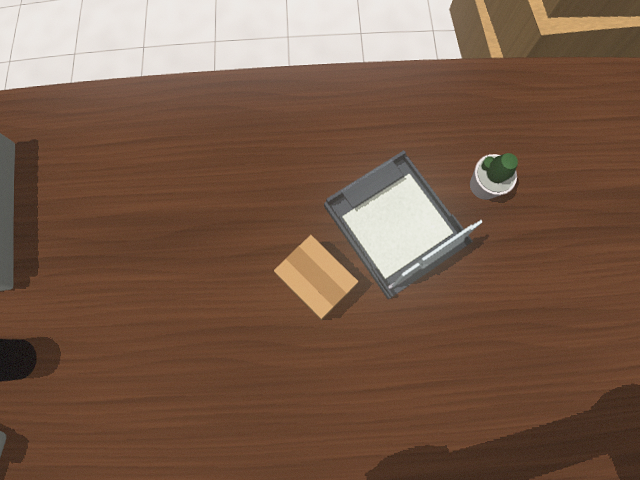

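The standing cover is at about (230,195) in the scene view and (440,255) in the top view. The parcel is at (337,228) and the cactus at (132,250). Marks agree: case yaw is about 0.53 rad, the hinge is near (0.552,-0.118), and the cover is about upright. I'll shut the fingers and go behind it.

>>> {"fn": "move_arm", "kwargs": {"deltas": [[[0.36,0.48,0],[0,0,0.045],0],[[0.725,0.97,0],[0,0,0.09],0],[[0.725,0.97,0],[0,0,0.09],0]], "newtons": 40}}

```text
t: 1.18
ee_pos: [0.2928, -0.4317, 0.2316]
orientation: [[0.859, 0.511, 0.0], [0.511, -0.859, 0.001], [0.001, -0.001, -1.0]]
contact_force: [-0.2, -1.3, 0.2]
finger_gap: 0.379
finger_force: 0.0
```

>>> {"fn": "move_arm", "kwargs": {"deltas": [[[0.36,0.48,0],[0,0,0],0],[[0.725,0.97,0],[0,0,0],0],[[0.725,0.97,0],[0,0,0],0]]}}

```text
t: 1.55
ee_pos: [0.365, -0.3357, 0.2315]
orientation: [[0.86, 0.511, 0.0], [0.511, -0.86, 0.0], [0.0, 0.0, -1.0]]
contact_force: [0.1, 0.3, 0.1]
finger_gap: 0.001
finger_force: 0.0
```

>>> {"fn": "move_arm", "kwargs": {"deltas": [[[0.36,0.48,0],[0,0,0],0],[[0.725,0.97,0],[0,0,0],0],[[0.725,0.97,0],[0,0,0],0]]}}

```text
t: 1.92
ee_pos: [0.4375, -0.2396, 0.2314]
orientation: [[0.86, 0.51, 0.0], [0.51, -0.86, -0.0], [0.0, 0.001, -1.0]]
contact_force: [-0.5, -0.9, 0.1]
finger_gap: -0.003
finger_force: 0.0
```

>>> {"fn": "move_arm", "kwargs": {"deltas": [[[0.36,0.48,0],[0,0,0],0],[[0.725,0.97,0],[0,0,0],0],[[0.725,0.97,0],[0,0,0],0],[[0.725,0.97,0],[0,0,0],0]]}}

```text
t: 2.42
ee_pos: [0.508, -0.1458, 0.2312]
orientation: [[0.863, 0.505, -0.001], [0.505, -0.863, -0.001], [-0.001, 0.001, -1.0]]
contact_force: [-1.2, 0.5, 0.7]
finger_gap: 0.0
finger_force: 0.0
```

>>> {"fn": "move_arm", "kwargs": {"deltas": [[[0,0,-0.5],[0,0,0],0],[[0,0,-1],[0,0,0],0],[[0,0,-1],[0,0,0],0]]}}

```text
t: 2.8
ee_pos: [0.5038, -0.1445, 0.1278]
orientation: [[0.864, 0.503, -0.009], [0.504, -0.864, 0.003], [-0.006, -0.007, -1.0]]
contact_force: [-0.4, -0.4, -0.1]
finger_gap: 0.005
finger_force: 0.0
```

>>> {"fn": "move_arm", "kwargs": {"deltas": [[[0,0,-0.25],[0,0,0],0],[[0,0,-0.25],[0,0,0],0],[[0.1,0.06,-0.25],[0,0,0],0],[[0.2,0.12,-0.25],[0,0,0],0],[[0.26,0.15,-0.25],[0,0,0],0],[[0.32,0.19,-0.25],[0,0,0],0],[[0.32,0.19,-0.25],[0,0,0],0]]}}

```text
t: 3.68
ee_pos: [0.541, -0.1245, 0.1063]
orientation: [[0.862, 0.507, 0.0], [0.507, -0.862, -0.0], [0.0, 0.0, -1.0]]
contact_force: [0.3, -0.4, 0.7]
finger_gap: 0.002
finger_force: 0.0
```

```bash
python3 - <<'E'
from bench import r
import cv2,numpy as np
im=r.snapshot("scene"); cv2.imwrite("pics/s1.png",cv2.resize(im[120:340,80:400,::-1],(800,550)))
for q in("tab_edge","ridge"):
  print(q,[(np.round(d["position"],3).tolist(),round(d["p"],2)) for d in r.mark_of("scene",q)[:2]])
o=r.observe();print(o["t"],o["ee_pos"],o["contact_force"])
E
```

```text
tab_edge [([0.563, -0.114, 0.171], 0.6)]
ridge [([0.556, -0.114, 0.118], 0.6)]
3.825 [ 0.54021643 -0.12478349  0.10618139] [ 0.52948406 -0.39650642  0.15243136]
```

View pics/s1.png

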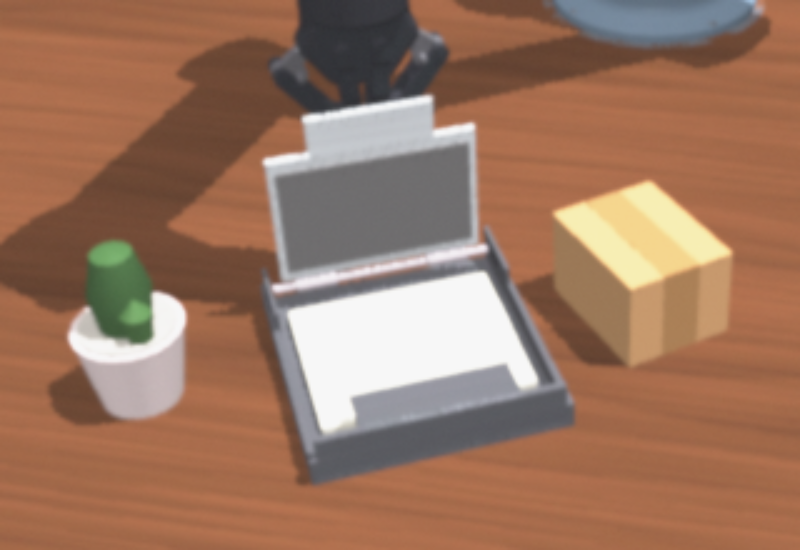

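Fingers are behind the mid-width of the cover, near crop pixel (365,95), and the cover has already tilted slightly. I'll fold it along the arc.

>>> {"fn": "move_arm", "kwargs": {"deltas": [[[0.085,0.05,-0.01],[0,0,0],0],[[0.17,0.1,-0.02],[0,0,0],0],[[0.26,0.15,-0.05],[0,0,0],0],[[0.35,0.2,-0.09],[0,0,0],0],[[0.43,0.25,-0.145],[0,0,0],0],[[0.5,0.29,-0.21],[0,0,0],0],[[0.565,0.33,-0.29],[0,0,0],0],[[0.62,0.365,-0.38],[0,0,0],0],[[0.65,0.38,-0.44],[0,0,0],0],[[0.68,0.4,-0.5],[0,0,0],0],[[0.68,0.4,-0.5],[0,0,0],0]]}}

```text
t: 5.2
ee_pos: [0.608, -0.0848, 0.0556]
orientation: [[0.862, 0.507, -0.001], [0.507, -0.862, 0.0], [-0.001, -0.001, -1.0]]
contact_force: [-0.2, -0.4, 0.1]
finger_gap: 0.0
finger_force: 0.4
```

```bash
python3 - <<'E'
from bench import r
import cv2,numpy as np
im=r.snapshot("scene"); cv2.imwrite("pics/s2.png",cv2.resize(im[120:340,80:400,::-1],(800,550)))
for q in("case","tab_edge","ridge","lip_edge"):
  print(q,[(np.round(d["position"],3).tolist(),round(d["p"],2)) for d in r.mark_of("scene",q)[:2]])
o=r.observe();print(o["t"],o["ee_pos"],o["contact_force"])
E
```

```text
case [([0.624, -0.076, 0.001], 0.89)]
tab_edge [([0.669, -0.054, 0.08], 0.89), ([0.623, -0.077, 0.001], 0.35)]
ridge [([0.629, -0.073, 0.065], 0.66)]
lip_edge [([0.682, -0.045, 0.031], 0.82)]
5.45 [ 0.60799918 -0.08493705  0.05630804] [-0.43590071 -0.1014454   0.77539732]
```

View pics/s2.png

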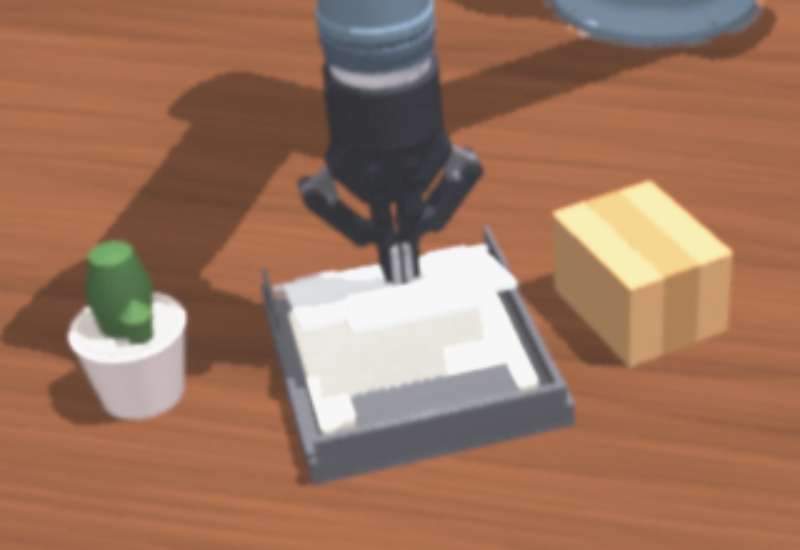

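Cover is at about 22°, with the tab at (0.669,-0.054,0.080), so the pin is still back. Case is unmoved. I'll fold it flat.

>>> {"fn": "move_arm", "kwargs": {"deltas": [[[0.017,0.01,-0.07],[0,0,0],0],[[0.03,0.018,-0.14],[0,0,0],0],[[0.043,0.025,-0.21],[0,0,0],0],[[0.047,0.028,-0.245],[0,0,0],0],[[0.05,0.03,-0.275],[0,0,0],0],[[0.05,0.03,-0.285],[0,0,0],0],[[0.05,0.03,-0.285],[0,0,0],0]]}}

```text
t: 6.32
ee_pos: [0.6136, -0.082, 0.0279]
orientation: [[0.862, 0.506, 0.0], [0.506, -0.862, -0.0], [-0.0, 0.0, -1.0]]
contact_force: [1.1, 0.2, 2.2]
finger_gap: -0.001
finger_force: 0.9
```

```bash
python3 - <<'E'
from bench import r
import cv2,numpy as np
im=r.snapshot("scene"); cv2.imwrite("pics/s3.png",cv2.resize(im[120:340,80:400,::-1],(800,550)))
for q in("case","tab_edge","ridge","lip_edge"):
  print(q,[(np.round(d["position"],3).tolist(),round(d["p"],2)) for d in r.mark_of("scene",q)[:2]])
o=r.observe();print(o["t"],o["ee_pos"],o["contact_force"])
E
```

```text
case [([0.626, -0.077, 0.002], 0.93)]
tab_edge [([0.68, -0.046, 0.027], 0.66)]
ridge [([0.636, -0.073, 0.028], 0.91)]
lip_edge [([0.68, -0.042, 0.029], 0.66)]
6.575 [ 0.61350745 -0.08205625  0.02790989] [1.71806811 0.25698553 2.71021462]
```

View pics/s3.png

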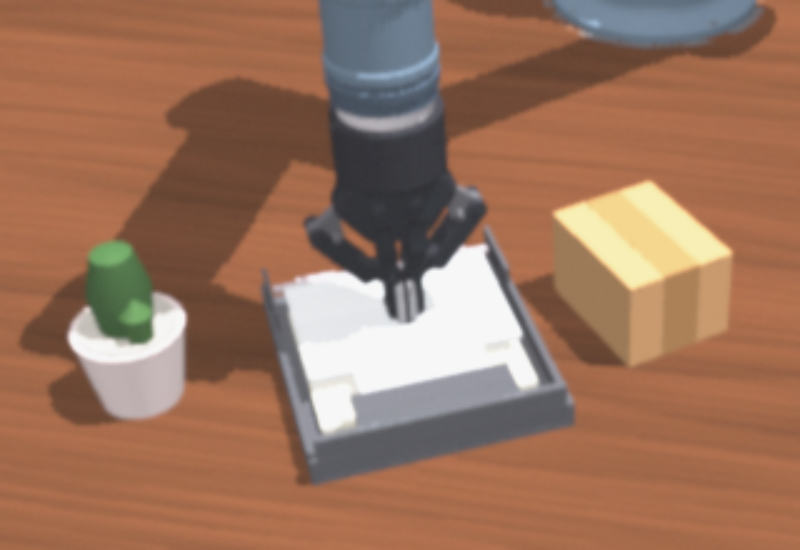

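The cover lies flat with its tab edge just short of the lip, at about crop (430,378). I'll press a bit more and advance onto the ridge.

>>> {"fn": "move_arm", "kwargs": {"deltas": [[[0,0,-0.02],[0,0,0],0],[[0.035,0.02,-0.03],[0,0,0],0],[[0.07,0.04,-0.03],[0,0,0],0],[[0.104,0.061,-0.03],[0,0,0],0],[[0.104,0.061,-0.03],[0,0,0],0]]}}

```text
t: 7.2
ee_pos: [0.6245, -0.076, 0.0268]
orientation: [[0.862, 0.507, 0.002], [0.507, -0.862, -0.001], [0.001, 0.002, -1.0]]
contact_force: [-1.8, 2.7, 13.4]
finger_gap: 0.004
finger_force: 6.5
```

>>> {"fn": "move_arm", "kwargs": {"deltas": [[[0.035,0.02,0],[0,0,0],0],[[0.07,0.04,0],[0,0,0],0],[[0.104,0.061,0],[0,0,0],0],[[0.104,0.061,0],[0,0,0],0]]}}

```text
t: 7.7
ee_pos: [0.6323, -0.0715, 0.0264]
orientation: [[0.863, 0.506, -0.004], [0.506, -0.863, -0.004], [-0.005, 0.002, -1.0]]
contact_force: [-8.5, -2.2, 15.7]
finger_gap: 0.002
finger_force: 8.0
```

```bash
python3 - <<'E'
from bench import r
import cv2,numpy as np
im=r.snapshot("scene"); cv2.imwrite("pics/s4.png",cv2.resize(im[120:340,80:400,::-1],(800,550)))
for q in("case","tab_edge","ridge","lip_edge"):
  print(q,[(np.round(d["position"],3).tolist(),round(d["p"],2)) for d in r.mark_of("scene",q)[:2]])
o=r.observe();print(o["t"],o["ee_pos"],o["contact_force"])
E
```

```text
case [([0.624, -0.079, 0.003], 0.92)]
tab_edge [([0.695, -0.038, 0.023], 0.66)]
ridge [([0.656, -0.061, 0.029], 0.79)]
lip_edge [([0.68, -0.046, 0.03], 0.71)]
7.95 [ 0.63225199 -0.07144636  0.02642568] [-7.47671785 -2.59441173 15.01544713]
```

View pics/s4.png

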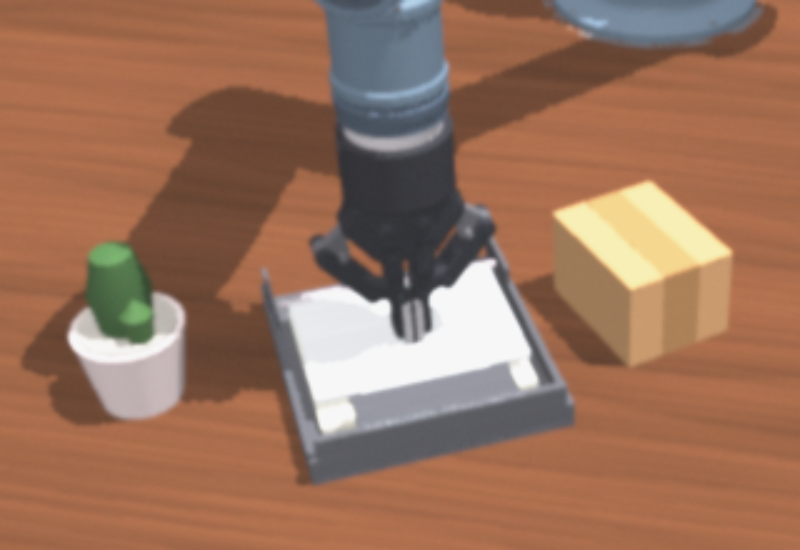

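The tab is going under the lip (cover corners near crop (525,360) have advanced), and the case is still in place. I'll push on to the end stop.

>>> {"fn": "move_arm", "kwargs": {"deltas": [[[0.03,0.018,0],[0,0,0],0],[[0.06,0.035,0],[0,0,0],0],[[0.086,0.05,0],[0,0,0],0],[[0.086,0.05,0],[0,0,0],0]]}}

```text
t: 8.45
ee_pos: [0.6403, -0.0672, 0.0261]
orientation: [[0.863, 0.505, -0.005], [0.505, -0.863, -0.006], [-0.007, 0.002, -1.0]]
contact_force: [-8.8, -5.4, 16.0]
finger_gap: 0.002
finger_force: 7.6
```

>>> {"fn": "move_arm", "kwargs": {"deltas": [[[0.026,0.015,0],[0,0,0],0],[[0.052,0.03,0],[0,0,0],0],[[0.052,0.03,0],[0,0,0],0]]}}

```text
t: 8.82
ee_pos: [0.6442, -0.0649, 0.0258]
orientation: [[0.863, 0.505, -0.007], [0.505, -0.863, -0.007], [-0.01, 0.003, -1.0]]
contact_force: [-10.8, -6.1, 16.2]
finger_gap: 0.001
finger_force: 10.9
```

```bash
python3 - <<'E'
from bench import r
import cv2,numpy as np
im=r.snapshot("scene"); cv2.imwrite("pics/s5.png",cv2.resize(im[120:340,80:400,::-1],(800,550)))
for q in("case","tab_edge","ridge","lip_edge","cactus","parcel"):
  print(q,[(np.round(d["position"],3).tolist(),round(d["p"],2)) for d in r.mark_of("scene",q)[:2]])
o=r.observe();print(o["t"],o["ee_pos"],o["contact_force"])
E
```

```text
case [([0.623, -0.076, 0.003], 0.74)]
tab_edge [([0.692, -0.036, 0.025], 0.88)]
ridge [([0.657, -0.06, 0.029], 0.82)]
lip_edge [([0.681, -0.043, 0.028], 0.75)]
cactus [([0.703, -0.254, -0.002], 0.74), ([0.697, -0.038, 0.027], 0.31)]
parcel [([0.534, 0.079, 0.001], 0.57)]
9.175 [ 0.64426904 -0.06492019  0.02584563] [-10.76494358  -6.86085745  15.81546322]
```

View pics/s5.png

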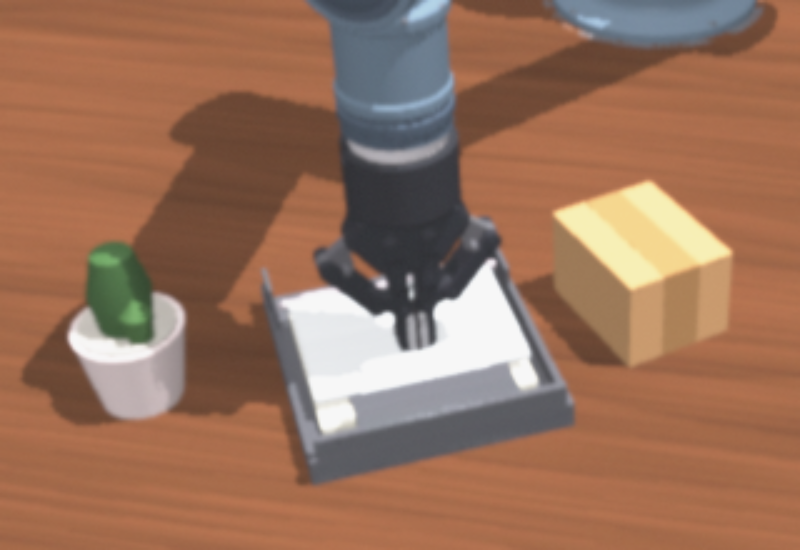

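>>> {"fn": "move_arm", "kwargs": {"deltas": [[[0.026,0.015,0],[0,0,0],0],[[0.052,0.03,0],[0,0,0],0],[[0.052,0.03,0],[0,0,0],0]]}}

```text
t: 9.55
ee_pos: [0.6457, -0.0639, 0.0251]
orientation: [[0.864, 0.504, -0.014], [0.503, -0.864, -0.011], [-0.018, 0.002, -1.0]]
contact_force: [-17.7, -12.3, 19.1]
finger_gap: -0.002
finger_force: 15.2
```

Horizontal force jumped to 21 N with barely any motion, so the pin is at its stop. Next I'll ease off and lift.

>>> {"fn": "move_arm", "kwargs": {"deltas": [[[-0.03,-0.018,0.005],[0,0,0],0],[[-0.05,-0.03,0.015],[0,0,0],0],[[-0.05,-0.03,0.03],[0,0,0],0],[[-0.05,-0.03,0.06],[0,0,0],0],[[-0.06,-0.035,0.15],[0,0,0],0],[[-0.06,-0.035,0.5],[0,0,0],0],[[-0.06,-0.035,1],[0,0,0],0],[[-0.06,-0.035,1],[0,0,0],0]]}}

```text
t: 10.55
ee_pos: [0.6508, -0.0627, 0.1301]
orientation: [[0.862, 0.507, 0.009], [0.507, -0.862, -0.002], [0.007, 0.006, -1.0]]
contact_force: [1.0, 0.3, -1.0]
finger_gap: -0.002
finger_force: 0.0
```

```bash
python3 - <<'E'
from bench import r
import cv2,numpy as np
im=r.snapshot("scene"); cv2.imwrite("pics/s6.png",cv2.resize(im[120:340,80:400,::-1],(800,550)))
for q in("case","tab_edge","ridge","lip_edge"):
  print(q,[(np.round(d["position"],3).tolist(),round(d["p"],2)) for d in r.mark_of("scene",q)[:2]])
o=r.observe();print(o["t"],o["ee_pos"],o["contact_force"])
E
```

```text
case [([0.623, -0.082, 0.002], 0.77), ([0.533, 0.078, 0.002], 0.74)]
tab_edge [([0.696, -0.036, 0.033], 0.59)]
ridge [([0.656, -0.06, 0.029], 0.78)]
lip_edge [([0.682, -0.044, 0.027], 0.75)]
10.8 [ 0.64603798 -0.06189076  0.12307369] [0.9247047  0.11692401 0.87323481]
```

View pics/s6.png

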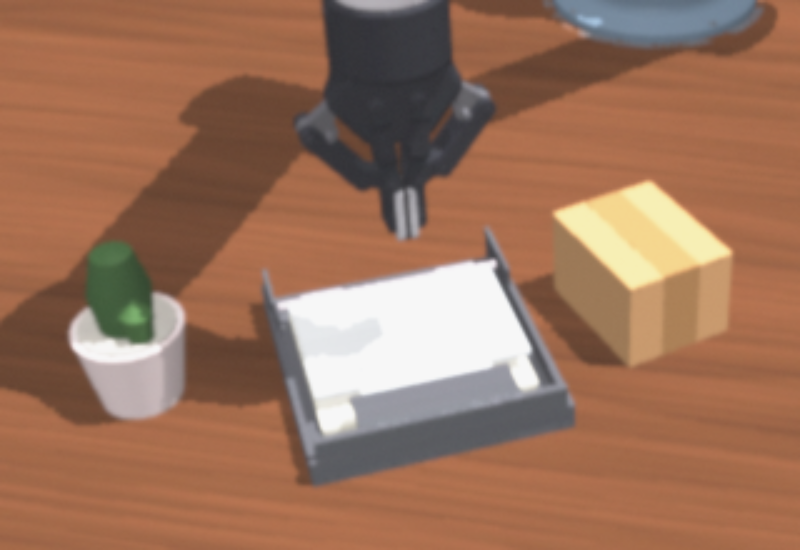

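The cover stays flat by itself with its tab hidden beneath the lip at crop (430,385). The marks put the tab about 16 mm past the lip edge. I'll hand in.

```bash
python3 -c "
from bench import r
print(r.finish_job())"
```

```text
the job is handed in; nothing more can be done
None
```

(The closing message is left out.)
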